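Put the drained tool packs on charge

TASK

Put every battery pack lying on the bench on charge: set each one in a free bay of the charger and slide it in nose first until the spring catch clicks behind it and it is fully home. When all the packs are in, press the charger's keys one at a time: first the round power key, then the square mode key, then the wide start key, letting each spring back up. Leave the drill, the miniature stool and the cutter where they are.

Things in the scene. Friction and masses are not known exactly. Their poses are not given: they have to be found in the camera images.
- charger: Four-bay pack charger fixed to the bench, grey plastic, 145 x 446 mm. Origin on its underside; +x = the way packs slide in (away from the robot), +y left along the bays. Base from x -70 to 75 mm, its top (bay floor) 22 mm above the bench. Behind x 40.5 mm a housing 52 mm high stops the packs. Key panel at the right end (y -223 to -157 mm), top 40 mm above the bench.
- catch0 (a joint): Spring catch at the left (+y) of bay 0, m: 0 = sprung out, up to 0.008 = pushed aside to +y. A sloped steel tongue at x 9 to 26 mm of the bay. The pack's front shoe pushes it 3 to 6 mm aside (pushing a pack in takes 3 to 10 N), then it snaps back behind that shoe; the pack then has about 2 mm of play between catch and stop.
- pack0: Battery pack, black case, grey rail below, 0.26 kg, rail side down on the bench, nose (+x) roughly away from the robot; may be absent. Origin: centre of the underside. Case 80 (x) x 52 (y) mm, from 13 to 47 mm above the underside, grip ribs on top at the tail. Below it a neck 30 mm wide with shoes 44 mm wide, 5 mm thick at x 28 to 38 (corners cut) and -36 to 8 mm.
- pack1: As pack0 (all packs are alike and fit any bay); may be absent. Gripped across its 52 mm width, 34 mm above the underside, the fingertips stay clear of the bay's guides; a grip of 35 N holds it while it is pushed in.
- pack2: As pack0; may be absent.
- pack3: As pack0; may be absent.
- bay0 (a point): Bay 0 (rightmost, next to the key panel): where a pack's origin lies when it is fully home, on the bay floor; axes as the charger's. Bays stand 94 mm apart. In each, x 0 to 40 mm from here has black guides 46.5 mm apart with inward lips (35 mm between them, 7.5 to 10.5 mm above the floor); the shoes slide under these lips, the neck between.
- bay0_set (a point): Point on the bay floor 46 mm in front (-x) of point bay0, and so in every bay: a pack set down straight with its origin here stands just clear of the lips, then slides 46 mm to +x. The floor is open from above here (from 70 mm in front of bay0 up to the lips); a flared lead-in 6 mm high leaves the shoes about 3 mm to each side. No guide is higher than 11 mm above the floor.
- bay1 (a point): Bay 1 (second from the right): where a pack's origin lies when it is fully home, on the bay floor; axes as the charger's. Bays stand 94 mm apart.
- catch1 (a joint): Spring catch at the left side of bay 1, as catch0.
- bay2 (a point): Bay 2 (third from the right): where a pack's origin lies when it is fully home, on the bay floor; axes as the charger's. Bays stand 94 mm apart.
- catch2 (a joint): Spring catch at the left side of bay 2, as catch0.
- bay3 (a point): Bay 3 (leftmost): where a pack's origin lies when it is fully home, on the bay floor; axes as the charger's. Bays stand 94 mm apart.
- catch3 (a joint): Spring catch at the left side of bay 3, as catch0.
- key_power_top (a point): Centre of the top face of the white round key 22 mm across, the one nearest the robot: power. Tops stand 48 mm above the bench (8 mm above the panel); the keys stand 38 mm apart in a row along the charger's x.
- key_power (a joint): Travel of that key, m: 0 up, 0.005 fully down; springs back. About 1.7 N to start, 4.5 N fully down; it counts as pressed beyond 0.003.
- key_mode_top (a point): Centre of the top face of the white square key 21 mm across, the middle one: charging mode. Tops stand 48 mm above the bench (8 mm above the panel); the keys stand 38 mm apart in a row along the charger's x.
- key_mode (a joint): Travel of that key, m: 0 up, 0.005 fully down; springs back. About 1.7 N to start, 4.5 N fully down; it counts as pressed beyond 0.003.
- key_start_top (a point): Centre of the top face of the white wide bar key, 20 x 46 mm, the farthest: start. Tops stand 48 mm above the bench (8 mm above the panel); the keys stand 38 mm apart in a row along the charger's x.
- key_start (a joint): Travel of that key, m: 0 up, 0.005 fully down; springs back. About 1.7 N to start, 4.5 N fully down; it counts as pressed beyond 0.003.
- drill: Bystander: bare cordless drill lying on its side, about 200 x 180 x 60 mm, 0.9 kg. Leave it alone.
- stool: Bystander: miniature birch stool, 75 x 60 x 50 mm. Leave it alone.
- cutter: Bystander: red utility cutter, 150 mm long. Leave it alone.
There are look-alikes about, which are no part of the job. What is shaped like the pack0 but green, orange or turquoise is not meant.

How it is judged:
On the way, in this order (a step that is already met when the one before it is completed fails the run):
1. every pack is fully home in a bay with the catch sprung out behind its shoe (((distance between pack0 and bay0 below 0.007 m and angle between the x axis of pack0 and the x axis of charger, either way round below 0.13 rad and value of joint catch0 below 0.0015 m) or (distance between pack0 and bay1 below 0.007 m and angle between the x axis of pack0 and the x axis of charger, either way round below 0.13 rad and value of joint catch1 below 0.0015 m) or (distance between pack0 and bay2 below 0.007 m and angle between the x axis of pack0 and the x axis of charger, either way round below 0.13 rad and value of joint catch2 below 0.0015 m) or (distance between pack0 and bay3 below 0.007 m and angle between the x axis of pack0 and the x axis of charger, either way round below 0.13 rad and value of joint catch3 below 0.0015 m)) and ((distance between pack1 and bay0 below 0.007 m and angle between the x axis of pack1 and the x axis of charger, either way round below 0.13 rad and value of joint catch0 below 0.0015 m) or (distance between pack1 and bay1 below 0.007 m and angle between the x axis of pack1 and the x axis of charger, either way round below 0.13 rad and value of joint catch1 below 0.0015 m) or (distance between pack1 and bay2 below 0.007 m and angle between the x axis of pack1 and the x axis of charger, either way round below 0.13 rad and value of joint catch2 below 0.0015 m) or (distance between pack1 and bay3 below 0.007 m and angle between the x axis of pack1 and the x axis of charger, either way round below 0.13 rad and value of joint catch3 below 0.0015 m)) and ((distance between pack2 and bay0 below 0.007 m and angle between the x axis of pack2 and the x axis of charger, either way round below 0.13 rad and value of joint catch0 below 0.0015 m) or (distance between pack2 and bay1 below 0.007 m and angle between the x axis of pack2 and the x axis of charger, either way round below 0.13 rad and value of joint catch1 below 0.0015 m) or (distance between pack2 and bay2 below 0.007 m and angle between the x axis of pack2 and the x axis of charger, either way round below 0.13 rad and value of joint catch2 below 0.0015 m) or (distance between pack2 and bay3 below 0.007 m and angle between the x axis of pack2 and the x axis of charger, either way round below 0.13 rad and value of joint catch3 below 0.0015 m)) and ((distance between pack3 and bay0 below 0.007 m and angle between the x axis of pack3 and the x axis of charger, either way round below 0.13 rad and value of joint catch0 below 0.0015 m) or (distance between pack3 and bay1 below 0.007 m and angle between the x axis of pack3 and the x axis of charger, either way round below 0.13 rad and value of joint catch1 below 0.0015 m) or (distance between pack3 and bay2 below 0.007 m and angle between the x axis of pack3 and the x axis of charger, either way round below 0.13 rad and value of joint catch2 below 0.0015 m) or (distance between pack3 and bay3 below 0.007 m and angle between the x axis of pack3 and the x axis of charger, either way round below 0.13 rad and value of joint catch3 below 0.0015 m))), for 0.3 s.
2. the round power key is pressed, alone (value of joint key_power above 0.003 m and value of joint each of key_mode, key_start below 0.0015 m), for 0.1 s.
3. the square mode key is pressed, alone (value of joint key_mode above 0.003 m and value of joint each of key_power, key_start below 0.0015 m), for 0.1 s.
4. the wide start key is pressed, alone (value of joint key_start above 0.003 m and value of joint each of key_power, key_mode below 0.0015 m), for 0.1 s.
At the end, for the whole second after the job is handed in: Every pack that was present is in a bay, within 7 mm of the home position and 0.13 rad of straight, with that bay's catch sprung out (under 1.5 mm), and all three keys are up again (under 1.5 mm) (all of step 1 and value of joint each of key_power, key_mode, key_start below 0.0015 m); the robot touches nothing.
It fails at once if two keys pressed at once (value of joint each of key_power, key_mode above 0.002 m or value of joint each of key_mode, key_start above 0.002 m or value of joint each of key_power, key_start above 0.002 m).
It fails at once if the drill moved more than 3 cm (distance of drill from where it was at the start of the episode above 0.03 m).
It fails at once if the miniature stool moved more than 3 cm (distance of stool from where it was at the start of the episode above 0.03 m).
It fails at once if the cutter moved more than 3 cm (distance of cutter from where it was at the start of the episode above 0.03 m).
Of pack0, pack1, pack2, pack3 only 3 to 4 are there at a start; the rules pass over those that are not, and their reading is None.
At some moment in a run one of pack0, pack1, pack2, pack3 may be knocked a few centimetres aside while the robot is not near it.
It also fails if it takes over 210 s, if anything falls off the work surface, if the arm or the gripper's body presses on something with over 40 N, if the wrist force passes 120 N, or if a joint passes its speed limit or range.

ROBOT

A 6-joint arm with a two-finger parallel gripper is mounted at the origin on the work surface. World frame = base frame: x ahead of the robot, y to its left, z up, the work surface at z = 0. Lengths are in m, angles in rad, forces in N, time in s.
With the tool pointing down it reaches from about 0.225 to 0.875 m from the base axis. Payload 3.4 kg.
Tool frame: the origin (TCP) lies at the very end of the fingers, on their centre line; the grasp point (between the pads) lies 19 mm behind it; z points along the fingers, y is the line along which they close (so a half turn about z gives the same grasp; the last joint's range is limited). The gripper opens to 85 mm and grips with 20 to 120 N. Pads are 22 mm wide; open, the fingers measure 114 mm over their backs; the gripper's body (76 mm by 85 mm) begins 54 mm behind the grasp point. The pads swing forward as they close: fully open they stand 13 mm farther back than shut.
Start: joints at [-1.226, 0.276, 1.505, -0, 1.361, -0.121], TCP at [0.258, -0.514, 0.231] pointing down, gripper open.
Joint ranges: [-2.89, 2.89], [-0.75, 2.08], [0.22, 2.7], [-1.18, 4.32], [0.11, 2.71], [-2.7, 2.7]. Speed limits (rad/s): [2.57, 2.57, 3.14, 3.14, 3.14, 3.14].

INTERFACE

Orientations are given as a unit quaternion [w, x, y, z].
In Python, from rig import get_state, optics, sign_off gives the robot as it stands.
- The arm moves only by the tool send_rows, never from a script. Its argument "increments" is a list of rows, each an object with "gripper": the gripper's target within -1 to 1 (shut at 1, half-way at 0, fully open at -1); "linear": the shift along the world's x, y, z in m, a list of three; "delta_rot": the turn, a rotation vector about the world's x, y, z in rad, a list of three. In form: [{"gripper": gripper, "linear": [dx, dy, dz], "delta_rot": [rx, ry, rz]}, ...]. A call has 1 to 8 rows; each row is the pose to reach, as a shift and turn from the pose commanded when the call began; what a row does not reach only later rows make up. A row lasts 1/10 s, in which the tool goes at most 50 mm and 8.59 degrees, less where a joint would pass 70% of its speed; a pose out of reach is approached as far as the arm can. A call with a gripper value outside its range is refused whole. The fingers move at their own pace and stop on an object; "newtons" is the grip in N (left out, the last holds). Time passes only in rows, so rows that repeat a pose let the fingers close. It gives the time, the measured TCP pose, the force, the opening and the grip force at its end, in the units of the state.
- get_state(): the state, without advancing time (a new reading comes with each control period).
- optics.get_image(name): name is "side" or "top"; returns a dict with "pixels" (400x640x3 uint8, blue, green, red), "K" (3x3 intrinsics, pixels), "rvec" (rotation vector, rad) and "tvec" (3), from world to camera coordinates, as OpenCV has them. Camera axes: x right, y down, z forward; pixel columns grow to the right and rows downward; lengths in m; the calibration is good to about 2 mm. A picture is of the moment at which its call begins. There is no depth.
- sign_off(): hands the job in; it is judged then, once.
The state is a dict: "clock": time; "qpos": joint angles; "qd": joint speeds; "effort": joint torques, N m; "position": TCP position; "ee_rot": TCP orientation; "contact_force": force on the tool from outside, world axes, zero at the start; "moment": the same for the moment, N m; "width": finger opening in m; "gripper_force": force on a finger pad.
Only numpy, scipy, OpenCV 4.12 (cv2) and the standard library are available. Lean on these libraries where they do the work, as an engineer would, in place of code of your own. Each camera call takes 0.05 s, during which the arm holds its last target. There are 200 camera calls.

## Working session

There is one attempt and no reset: what is moved stays moved. The work goes in short steps, Python scripts to look and compute and a tool call to move; the robot and the scene stay as the last step left them, time stands still between calls to the robot, and variables do not carry over. Pictures are saved under pics/ and viewed, at most 14 in all, crops included, and the job is handed in when it is done.

Besides the shell and the picture viewer there is one more tool, called after ">>>" as a command line: name --argument value ..., lists and objects as JSON in quotes. send_rows: Moves the arm, as the interface text tells. Its arguments: {"type":"object","properties":{"increments":{"type":"array"},"newtons":{"type":"number"}},"required":["increments"]}

```bash
mkdir -p pics; cat > h.py <<'E'
import cv2, numpy as np
from rig import get_state, optics, sign_off
def cam(n):
    d=optics.get_image(n); d['R']=cv2.Rodrigues(np.array(d['rvec'],float))[0]; d['t']=np.array(d['tvec'],float).ravel(); d['K']=np.array(d['K'],float); return d
def ray(d,uv):
    v=d['R'].T@np.linalg.inv(d['K'])@np.array([uv[0],uv[1],1.]); return -d['R'].T@d['t'], v
def onz(d,uv,z):
    c,v=ray(d,uv); return c+v*(z-c[2])/v[2]
def proj(d,P):
    return cv2.projectPoints(np.array(P,float).reshape(-1,1,3),np.array(d['rvec'],float),d['t'],d['K'],None)[0].reshape(-1,2)
E
python3 - <<'E'
from h import *
for n in('top','side'):
    d=cam(n); cv2.imwrite(f'pics/{n}0.png',d['pixels']); print(n,d['K'].tolist(),-d['R'].T@d['t'],d['R'][2])
print(get_state())
E
```

```text
top [[436.58167181658894, 0.0, 318.290380081392], [0.0, 436.58167181658894, 196.57527813332163], [0.0, 0.0, 1.0]] [ 0.37378968 -0.01659453  1.19982727] [ 1.55500333e-01  8.11109659e-04 -9.87835507e-01]
side [[461.8601938158847, 0.0, 325.60495201937175], [0.0, 461.8601938158847, 199.95635761007634], [0.0, 0.0, 1.0]] [0.36292041 0.76403345 0.9202739 ] [ 0.18011472 -0.66406003 -0.72566036]
{'clock': 0.1, 'qpos': array([-1.22602313e+00,  2.76528998e-01,  1.50601673e+00,  2.53128001e-05,
        1.36069693e+00, -1.21016658e-01]), 'qd': array([-8.75567490e-04, -2.06039899e-03, -4.33868965e-03, -1.90187928e-05,
        3.21051069e-04, -1.11430728e-03]), 'effort': array([ 1.56874958e-03, -4.17699802e+01, -2.46404904e+01, -1.78743103e-04,
        5.82070483e-03,  1.22300570e-06]), 'position': array([ 0.25808251, -0.51329732,  0.23052372]), 'ee_rot': array([-8.21226814e-04,  9.73002618e-01,  2.30792599e-01, -7.98089323e-05]), 'contact_force': array([-0.10135365,  0.65896878,  0.21903244]), 'moment': array([-0.02140936,  0.03606533,  0.00784931]), 'gripper_force': 0.0, 'width': 0.08546111306955188}
```

View pics/top0.png

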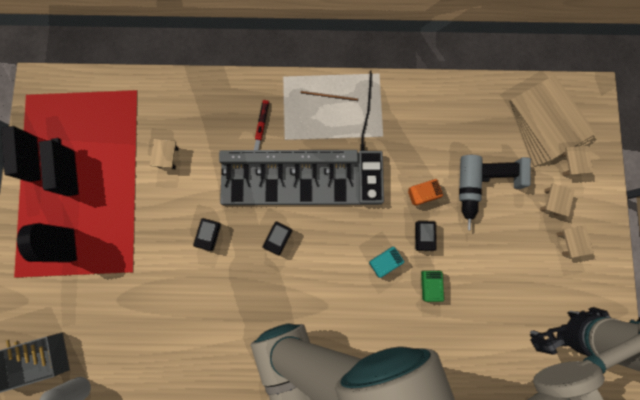

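View pics/side0.png

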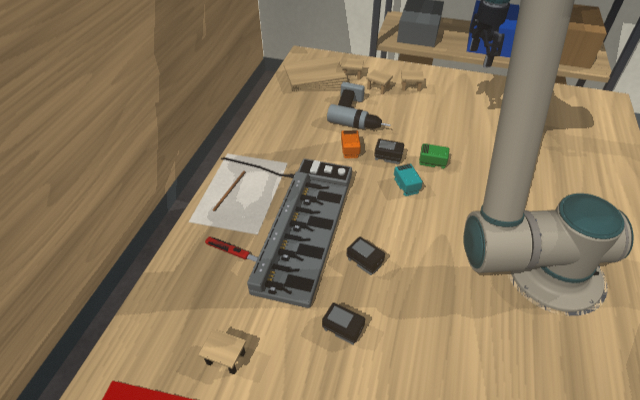

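The top view shows the charger at (302,178), with its keys at the right end at (371,165/180/194). The black packs are at (207,235), (278,238) and (426,236). What could be mistaken for a pack: orange at (425,192), turquoise at (386,262), green at (432,286), and the large black items on the red mat at (45,243) and (40,160). I choose the three black ones that show grey ribs, and I'll check them in a close crop.

```bash
python3 - <<'E'
from h import *
d=cam('top'); im=d['pixels']
c=cv2.resize(im[140:260,190:450],None,fx=3,fy=3,interpolation=cv2.INTER_CUBIC); cv2.imwrite('pics/c1.png',c)
s=cam('side'); 
cv2.imwrite('pics/c2.png',cv2.resize(s['pixels'][125:345,235:455],None,fx=2.6,fy=2.6,interpolation=cv2.INTER_CUBIC))
E
```

```text
(no output)
```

View pics/c1.png

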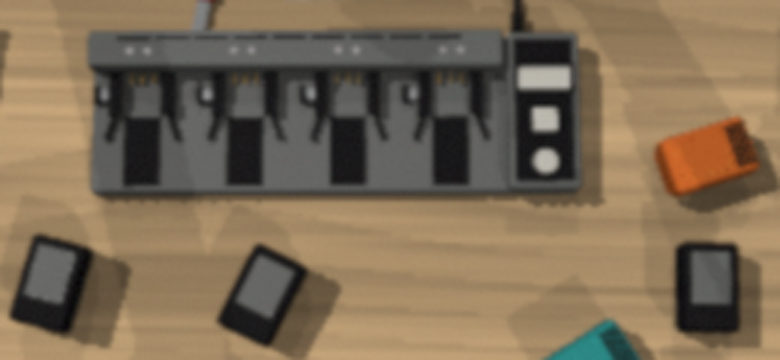

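View pics/c2.png

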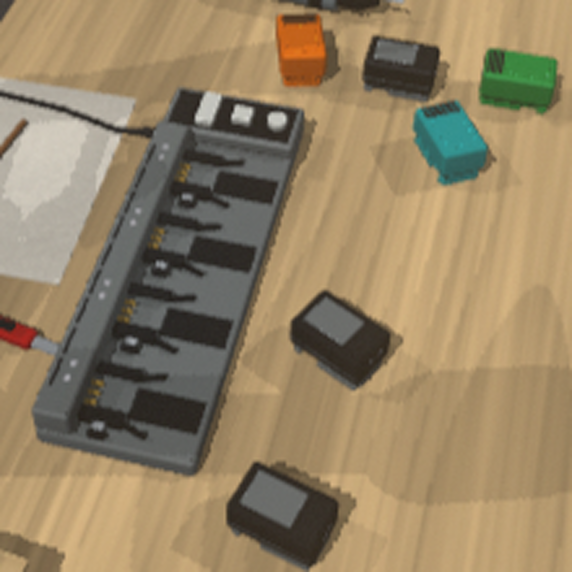

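The crop shows three black packs, each with its grey label toward the far (nose) end and a dark ribbed tail toward the robot. All four bays are empty. Next I measure.

```bash
cat > m.py <<'E'
from h import *
F=4
def up(d): return cv2.resize(d['pixels'],None,fx=F,fy=F,interpolation=cv2.INTER_CUBIC)
def dn(p): return (np.array(p,float)+.5)/F-.5
def roi(mask,x0,y0,x1,y1):
    m=np.zeros_like(mask); m[y0*F:y1*F,x0*F:x1*F]=mask[y0*F:y1*F,x0*F:x1*F]; return m
def blobs(mask,amin):
    cs,_=cv2.findContours(mask,cv2.RETR_EXTERNAL,cv2.CHAIN_APPROX_NONE)
    return [c for c in cs if cv2.contourArea(c)>amin*F*F]
def cen(c): m=cv2.moments(c); return dn([m['m10']/m['m00'],m['m01']/m['m00']])
def packs(d,boxes,z=.047):
    im=up(d); hsv=cv2.cvtColor(im,cv2.COLOR_BGR2HSV); out=[]
    # black case or grey label: low chroma (max-min)
    ch=im.max(2).astype(int)-im.min(2)
    m=((ch<28)).astype(np.uint8)*255
    for b in boxes:
        c=max(blobs(roi(m,*b),20),key=cv2.contourArea)
        P=np.array([onz(d,dn(p[0]),z)[:2] for p in c])
        r=cv2.minAreaRect((P*1000).astype(np.float32))
        q=np.array(cv2.boxPoints(r)); e=[q[1]-q[0],q[2]-q[1]]; L=max(e,key=np.linalg.norm)
        L=L if L[0]>0 else -L
        out.append((np.round(r[0],1),np.round(sorted(r[1]),1),round(float(np.arctan2(L[1],L[0])),3)))
    return out
E
python3 - <<'E'
from m import *
d=cam('top'); im=up(d)
w=(im.min(2)>150).astype(np.uint8)*255
for c in blobs(roi(w,355,148,388,208),15): print('key',cen(c),onz(d,cen(c),.048).round(4))
k=(im.max(2)<48).astype(np.uint8)*255
for c in blobs(roi(k,215,175,350,208),40):
    r=cv2.boundingRect(c); print('bay',cen(c),r, onz(d,cen(c),.022).round(4))
for p in packs(d,[(185,212,235,260),(258,215,300,260),(408,214,445,255)]): print('pack',p)
# charger front edge corners / housing guesses from crop
for n,(x,y),z in [('FL',(95,188),.022),('FR',(506,187),.022),('HL',(91,66),.052),('HR',(500,66),.052),('BL',(91,33),.052),('PFR',(578,184),.04),('PBR',(576,34),.04)]:
    print(n,onz(d,(190+(x+.5)/3-.5,140+(y+.5)/3-.5),z).round(4))
s=cam('side'); im=up(s)
w=(im.min(2)>140).astype(np.uint8)*255
for c in blobs(roi(w,295,155,355,185),8): print('skey',cen(c),onz(s,cen(c),.048).round(4))
E
```

```text
key [371.58403396 193.14099077] [ 0.5667 -0.158   0.048 ]
key [371.30824373 179.21018945] [ 0.6047 -0.1574  0.048 ]
key [370.99515782 165.48538379] [ 0.6424 -0.1567  0.048 ]
bay [339.73285433 189.74788477] (1337, 716, 47, 89) [ 0.5791 -0.074   0.022 ]
bay [304.53969344 188.65822959] (1176, 700, 70, 105) [0.5805 0.0224 0.022 ]
bay [270.1460768  188.72934863] (1039, 700, 70, 106) [0.5788 0.1165 0.022 ]
bay [235.57131311 188.41538196] (901, 700, 72, 107) [0.5782 0.2112 0.022 ]
pack (array([449.5, 275.7]), array([58.1, 78.5]), -0.23)
pack (array([442.6,  90. ]), array([54.6, 77.6]), -0.434)
pack (array([ 455.5, -300.3]), array([56.7, 79.9]), -0.019)
FL [0.5391 0.2482 0.022 ]
FR [ 0.546 -0.125  0.022]
HL [0.6454 0.2507 0.052 ]
HR [ 0.6514 -0.1167  0.052 ]
BL [0.6759 0.2522 0.052 ]
PFR [ 0.5471 -0.1878  0.04  ]
PBR [ 0.6853 -0.1869  0.04  ]
skey [341.0638483  170.60429715] [ 0.5682 -0.1538  0.048 ]
skey [327.72843848 168.37407644] [ 0.6061 -0.1525  0.048 ]
skey [314.64417435 165.93158005] [ 0.644  -0.1522  0.048 ]
```

>>> send_rows --increments '[{"gripper": -1,"linear": [0.033,0.035,-0.013],"delta_rot": [0,0,-0.08]},{"gripper": -1,"linear": [0.066,0.07,-0.027],"delta_rot": [0,0,-0.16]},{"gripper": -1,"linear": [0.1,0.106,-0.04],"delta_rot": [0,0,-0.24]},{"gripper": -1,"linear": [0.131,0.141,-0.053],"delta_rot": [0,0,-0.32]},{"gripper": -1,"linear": [0.164,0.176,-0.067],"delta_rot": [0,0,-0.4]},{"gripper": -1,"linear": [0.197,0.211,-0.08],"delta_rot": [0,0,-0.48]},{"gripper": -1,"linear": [0.197,0.211,-0.08],"delta_rot": [0,0,-0.48]}]' --newtons 35

```text
clock: 1.0
position: [0.4576, -0.2974, 0.1495]
ee_rot: [-0.002, 1.0, -0.005, -0.0]
contact_force: [0.0, -0.5, -0.3]
width: 0.0853
gripper_force: 0.0
```

```bash
python3 - <<'E'
from m import *
d=cam('top'); im=up(d)
print(get_state()['position'],get_state()['ee_rot'])
k=(im.max(2)<48).astype(np.uint8)*255
for c in blobs(roi(k,215,187,350,200),40):
    r=cv2.minAreaRect(c); print('bay',cen(c),onz(d,dn(r[0]),.022).round(4),np.array(r[1])/F)
s=cam('side'); im=up(s)
k=(im.max(2)<48).astype(np.uint8)*255
for c in blobs(roi(k,280,190,345,300),40):
    r=cv2.minAreaRect(c); print('sbay',dn(r[0]),onz(s,dn(r[0]),.022).round(4),np.array(r[1])/F)
cv2.imwrite('pics/g1.png',cv2.resize(d['pixels'][140:300,350:510],None,fx=3.5,fy=3.5,interpolation=cv2.INTER_CUBIC))
E
```

```text
[ 0.45628469 -0.30005393  0.15034901] [-8.00327762e-04  9.99989833e-01 -4.36857665e-03 -7.80245217e-04]
bay [339.75840184 192.99051344] [ 0.57   -0.0742  0.022 ] [10.74999809 12.74999809]
bay [305.50481135 193.        ] [0.5685 0.0195 0.022 ] [12.75 10.75]
bay [271.1551127  193.02789192] [0.567  0.1135 0.022 ] [10.49999809 12.74999809]
bay [236.73301327 192.98663813] [0.5655 0.2074 0.022 ] [12.75 10.75]
sbay [298.45080566 282.53604126] [0.5761 0.2102 0.022 ] [27.75620461 11.41247845]
sbay [288.63699341 269.30899048] [0.6094 0.1816 0.022 ] [18.96186066  4.20380783]
sbay [290.87124634 254.14022827] [0.6184 0.1383 0.022 ] [24.48155975  6.33596659]
sbay [309.40298462 250.76289368] [0.5783 0.1164 0.022 ] [26.42737579 10.12387371]
sbay [296.61538696 237.7980957 ] [0.6206 0.0865 0.022 ] [25.24995232  3.97135186]
sbay [301.1690979 225.1764679] [0.6221 0.0443 0.022 ] [23.53695107  5.50461006]
sbay [319.54348755 222.26153564] [0.5798 0.0221 0.022 ] [24.34575653  8.83341694]
sbay [307.07696533 210.86538696] [ 0.6221 -0.0068  0.022 ] [23.63199425  3.72620678]
```

View pics/g1.png

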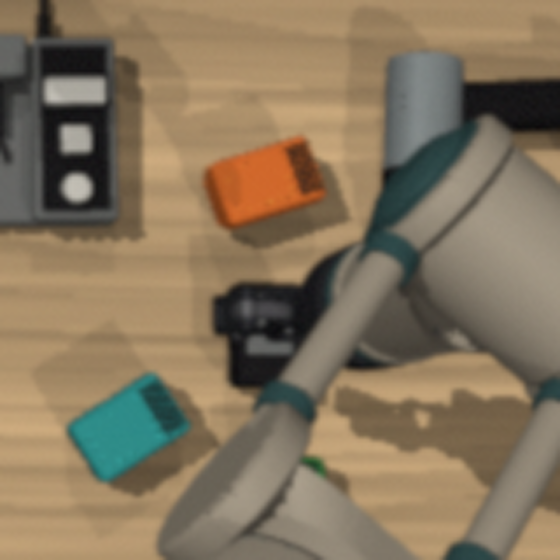

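The gripper stands over the black pack at crop (260,330). The orange, turquoise and green packs are clear of the fingers. I'll descend and grip.

>>> send_rows --increments '[{"gripper": -1,"linear": [0,0,-0.045],"delta_rot": [0,0,0]},{"gripper": -1,"linear": [0,0,-0.09],"delta_rot": [0,0,0]},{"gripper": -1,"linear": [0,0,-0.12],"delta_rot": [0,0,0]},{"gripper": -1,"linear": [0,0,-0.135],"delta_rot": [0,0,0]},{"gripper": -1,"linear": [0,0,-0.135],"delta_rot": [0,0,0]},{"gripper": 1,"linear": [0,0,-0.135],"delta_rot": [0,0,0]},{"gripper": 1,"linear": [0,0,-0.135],"delta_rot": [0,0,0]},{"gripper": 1,"linear": [0,0,-0.135],"delta_rot": [0,0,0]}]'

```text
clock: 1.9
position: [0.456, -0.3038, 0.018]
ee_rot: [0.001, 1.0, -0.007, 0.001]
contact_force: [-0.6, -1.1, 2.6]
width: 0.0514
gripper_force: 38.4
```

>>> send_rows --increments '[{"gripper": 1,"linear": [0,0,0],"delta_rot": [0,0,0]},{"gripper": 1,"linear": [0,0,0],"delta_rot": [0,0,0]},{"gripper": 1,"linear": [0,0,0],"delta_rot": [0,0,0]}]'

```text
clock: 2.2
position: [0.456, -0.3039, 0.018]
ee_rot: [0.001, 1.0, -0.007, 0.001]
contact_force: [-1.3, -0.6, 6.3]
width: 0.0514
gripper_force: 38.8
```

>>> send_rows --increments '[{"gripper": 1,"linear": [0,0,0.045],"delta_rot": [0,0,0]},{"gripper": 1,"linear": [0,0.01,0.09],"delta_rot": [0,0,0]},{"gripper": 1,"linear": [0.01,0.05,0.1],"delta_rot": [0,0,0.01]},{"gripper": 1,"linear": [0.03,0.095,0.1],"delta_rot": [0,0,0.02]},{"gripper": 1,"linear": [0.05,0.14,0.1],"delta_rot": [0,0,0.03]},{"gripper": 1,"linear": [0.07,0.185,0.1],"delta_rot": [0,0,0.03]},{"gripper": 1,"linear": [0.09,0.23,0.1],"delta_rot": [0,0,0.03]},{"gripper": 1,"linear": [0.1,0.275,0.1],"delta_rot": [0,0,0.03]}]'

```text
clock: 3.0
position: [0.5568, -0.0258, 0.1166]
ee_rot: [0.0, 1.0, 0.008, 0.001]
contact_force: [0.7, 0.5, -2.3]
width: 0.0516
gripper_force: 39.0
```

>>> send_rows --increments '[{"gripper": 1,"linear": [0.006,0.04,0],"delta_rot": [0,0,0]},{"gripper": 1,"linear": [0.006,0.048,0],"delta_rot": [0,0,0]},{"gripper": 1,"linear": [0.006,0.048,0],"delta_rot": [0,0,0]},{"gripper": 1,"linear": [0.006,0.048,-0.03],"delta_rot": [0,0,0]},{"gripper": 1,"linear": [0.006,0.048,-0.06],"delta_rot": [0,0,0]},{"gripper": 1,"linear": [0.006,0.048,-0.06],"delta_rot": [0,0,0]}]'

```text
clock: 3.6
position: [0.5573, 0.0188, 0.0529]
ee_rot: [0.0, 1.0, 0.007, -0.005]
contact_force: [-0.9, 0.3, -2.0]
width: 0.0515
gripper_force: 38.9
```

```bash
python3 - <<'E'
from m import *
d=cam('top'); s=cam('side')
print(get_state()['position'],get_state()['ee_rot'])
a=cv2.resize(d['pixels'][130:230,230:390],None,fx=4,fy=4,interpolation=cv2.INTER_CUBIC)
b=cv2.resize(s['pixels'][160:270,260:400],None,fx=4,fy=4,interpolation=cv2.INTER_CUBIC)
cv2.imwrite('pics/b1.png',a);cv2.imwrite('pics/b1s.png',b)
E
```

```text
[0.56091959 0.01885855 0.05632705] [ 2.44078829e-04  9.99974029e-01  7.17734230e-03 -6.06010326e-04]
```

View pics/b1.png

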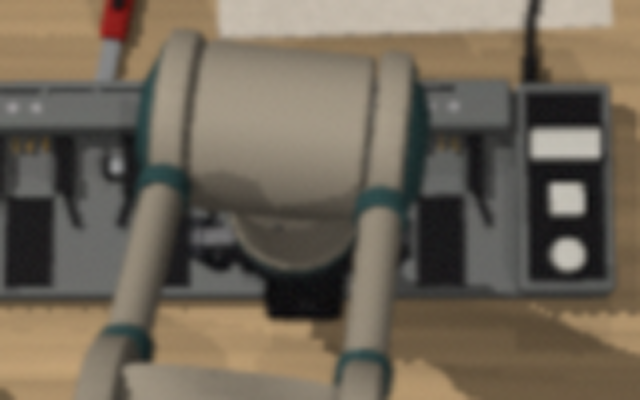

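View pics/b1s.png

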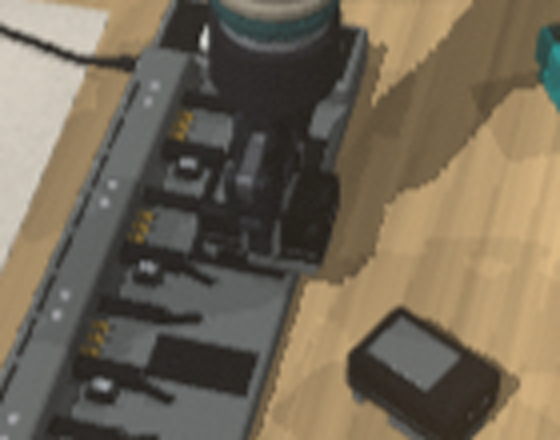

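The pack hangs over bay 1. Its tail spans u 266–342 in the crop with the rear edge at v≈319; the charger front edge is at v≈297. I'll compare the two through the same camera.

```bash
python3 - <<'E'
from m import *
d=cam('top'); print(get_state()['position'])
f=lambda x,y,z: onz(d,(230+(x+.5)/4-.5,130+(y+.5)/4-.5),z).round(4)
z0=.0563-.018
for z in (z0+.013,z0+.047): print(f(266,319,z),f(342,319,z))
print('front',f(300,297,.022),f(300,297,.0))
E
```

```text
[0.56206793 0.01901148 0.05729461]
[0.5193 0.0425 0.0513] [ 0.5201 -0.0078  0.0513]
[0.515  0.0408 0.0853] [ 0.5158 -0.0081  0.0853]
front [0.5385 0.0213 0.022 ] [0.5415 0.022  0.    ]
```

>>> send_rows --increments '[{"gripper": 1,"linear": [0,0.002,0],"delta_rot": [0,0,0.003]},{"gripper": 1,"linear": [0,0.002,-0.008],"delta_rot": [0,0,0.003]},{"gripper": 1,"linear": [0,0.002,-0.014],"delta_rot": [0,0,0.003]},{"gripper": 1,"linear": [0,0.002,-0.017],"delta_rot": [0,0,0.003]},{"gripper": 1,"linear": [0,0.002,-0.017],"delta_rot": [0,0,0.003]},{"gripper": 1,"linear": [0,0.002,-0.017],"delta_rot": [0,0,0.003]}]'

```text
clock: 4.35
position: [0.5611, 0.0223, 0.04]
ee_rot: [0.0, 1.0, 0.01, 0.0]
contact_force: [-2.9, -0.7, 5.3]
width: 0.0516
gripper_force: 39.9
```

>>> send_rows --increments '[{"gripper": 1,"linear": [0.004,0,0.001],"delta_rot": [0,0,0]},{"gripper": 1,"linear": [0.008,0,0.001],"delta_rot": [0,0,0]},{"gripper": 1,"linear": [0.012,0,0.001],"delta_rot": [0,0,0]},{"gripper": 1,"linear": [0.016,0,0.001],"delta_rot": [0,0,0]},{"gripper": 1,"linear": [0.02,0,0.001],"delta_rot": [0,0,0]},{"gripper": 1,"linear": [0.024,0,0.001],"delta_rot": [0,0,0]}]'

```text
clock: 4.95
position: [0.5856, 0.0222, 0.0401]
ee_rot: [0.0, 1.0, 0.009, -0.0]
contact_force: [-0.9, 0.4, -1.9]
width: 0.0512
gripper_force: 39.2
```

>>> send_rows --increments '[{"gripper": 1,"linear": [0.004,0,0],"delta_rot": [0,0,0]},{"gripper": 1,"linear": [0.008,0,0],"delta_rot": [0,0,0]},{"gripper": 1,"linear": [0.012,0,0],"delta_rot": [0,0,0]},{"gripper": 1,"linear": [0.016,0,0],"delta_rot": [0,0,0]},{"gripper": 1,"linear": [0.02,0,0],"delta_rot": [0,0,0]}]'

```text
clock: 5.45
position: [0.6035, 0.0208, 0.0403]
ee_rot: [0.001, 1.0, 0.01, -0.002]
contact_force: [-1.9, -3.7, -0.6]
width: 0.0517
gripper_force: 39.3
```

>>> send_rows --increments '[{"gripper": 1,"linear": [0.002,0,0],"delta_rot": [0,0,0]},{"gripper": 1,"linear": [0.004,0,0],"delta_rot": [0,0,0]},{"gripper": 1,"linear": [0.006,0,0],"delta_rot": [0,0,0]},{"gripper": 1,"linear": [0.006,0,0],"delta_rot": [0,0,0]}]'

```text
clock: 5.85
position: [0.6087, 0.0222, 0.0402]
ee_rot: [0.0, 1.0, 0.01, -0.003]
contact_force: [-6.3, -2.0, 3.5]
width: 0.0512
gripper_force: 39.8
```

>>> send_rows --increments '[{"gripper": 1,"linear": [0.002,0,0],"delta_rot": [0,0,0]},{"gripper": 1,"linear": [0.004,0,0],"delta_rot": [0,0,0]},{"gripper": 1,"linear": [0.004,0,0],"delta_rot": [0,0,0]}]'

```text
clock: 6.15
position: [0.6086, 0.0222, 0.0403]
ee_rot: [0.0, 1.0, 0.01, -0.007]
contact_force: [-14.3, -1.8, 9.5]
width: 0.0514
gripper_force: 40.6
```

>>> send_rows --increments '[{"gripper": 1,"linear": [0.002,0,0],"delta_rot": [0,0,0]},{"gripper": 1,"linear": [0.002,0,0],"delta_rot": [0,0,0]}]'

```text
clock: 6.35
position: [0.6086, 0.0223, 0.0403]
ee_rot: [0.0, 1.0, 0.01, -0.009]
contact_force: [-17.6, -2.3, 12.8]
width: 0.0515
gripper_force: 41.0
```

>>> send_rows --increments '[{"gripper": 1,"linear": [-0.006,0,0],"delta_rot": [0,0,0]},{"gripper": 0.2,"linear": [-0.006,0,0],"delta_rot": [0,0,0]},{"gripper": -0.4,"linear": [-0.006,0,0],"delta_rot": [0,0,0]},{"gripper": -0.6,"linear": [-0.006,0,0],"delta_rot": [0,0,0]},{"gripper": -0.6,"linear": [-0.006,0,0.03],"delta_rot": [0,0,0]},{"gripper": -0.6,"linear": [-0.006,0,0.08],"delta_rot": [0,0,0]},{"gripper": -0.6,"linear": [-0.05,0.02,0.11],"delta_rot": [0,0,-0.1]},{"gripper": -1,"linear": [-0.1,0.04,0.11],"delta_rot": [0,0,-0.2]}]'

```text
clock: 7.15
position: [0.5319, 0.0586, 0.1543]
ee_rot: [-0.001, 0.996, -0.093, 0.007]
contact_force: [0.1, 0.4, -0.9]
width: 0.0807
gripper_force: 0.0
```

```bash
python3 - <<'E'
from m import *
d=cam('top'); s=cam('side')
print(get_state()['position'],get_state()['ee_rot'],get_state()['width'])
a=cv2.resize(d['pixels'][140:260,190:450],None,fx=3,fy=3,interpolation=cv2.INTER_CUBIC)
b=cv2.resize(s['pixels'][155:345,245:395],None,fx=3,fy=3,interpolation=cv2.INTER_CUBIC)
o=np.zeros((570,800,3),np.uint8); o[:360,:780]=a; cv2.imwrite('pics/e1.png',a); cv2.imwrite('pics/e1s.png',b)
E
```

```text
[0.52066576 0.06072893 0.15067517] [-6.07663676e-04  9.95920546e-01 -9.02130100e-02 -1.87335858e-03] 0.08576709518721219
```

View pics/e1s.png

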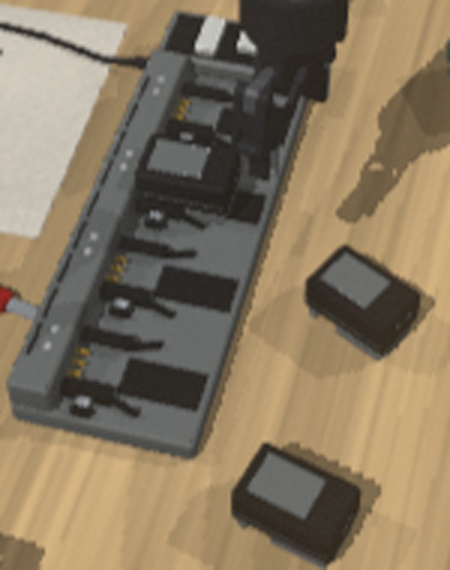

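The pack in bay 1 sits flush against the housing (crop 185,170), and its catch knob at (155,217) is out like the others. Next is pack B; I'll re-measure from the same pictures.

```bash
python3 - <<'E'
from m import *
d=cam('top')
for b in [(185,212,235,260),(258,215,300,260)]:
    try: print(packs(d,[b]))
    except Exception as e: print(e)
s=cam('side')
im=up(s); ch=im.max(2).astype(int)-im.min(2)
lab=((ch<20)&(im.max(2)>85)&(im.max(2)<150)).astype(np.uint8)*255
for b in [(340,230,390,280),(318,298,372,348)]:
    c=max(blobs(roi(lab,*b),20),key=cv2.contourArea); print('slabel',onz(s,cen(c),.047).round(4))
    dd=cv2.cvtColor(up(d),cv2.COLOR_BGR2GRAY)
im=up(d); ch=im.max(2).astype(int)-im.min(2)
lab=((ch<20)&(im.max(2)>85)&(im.max(2)<150)).astype(np.uint8)*255
for b in [(258,215,300,260),(185,212,235,260)]:
    B=blobs(roi(lab,*b),20)
    if B: c=max(B,key=cv2.contourArea); print('tlabel',cv2.contourArea(c)/16,onz(d,cen(c),.047).round(4))
E
```

```text
[(array([449.5, 275.7]), array([58.3, 78. ]), -0.26)]
[(array([446.1,  80.7]), array([ 96.5, 117.7]), 0.023)]
slabel [0.4523 0.0922 0.047 ]
slabel [0.4603 0.282  0.047 ]
tlabel 194.90625 [0.4508 0.0895 0.047 ]
tlabel 199.40625 [0.4589 0.2787 0.047 ]
```

>>> send_rows --increments '[{"gripper": -1,"linear": [-0.038,0.015,-0.02],"delta_rot": [0,0,-0.125]},{"gripper": -1,"linear": [-0.076,0.031,-0.04],"delta_rot": [0,0,-0.253]},{"gripper": -1,"linear": [-0.076,0.031,-0.06],"delta_rot": [0,0,-0.253]},{"gripper": -1,"linear": [-0.076,0.031,-0.06],"delta_rot": [0,0,-0.253]}]'

```text
clock: 7.75
position: [0.4498, 0.0896, 0.0879]
ee_rot: [0.0, 0.977, -0.215, -0.001]
contact_force: [0.2, -0.2, -0.1]
width: 0.0855
gripper_force: 0.0
```

>>> send_rows --increments '[{"gripper": -1,"linear": [0,0,-0.03],"delta_rot": [0,0,0]},{"gripper": -1,"linear": [0,0,-0.06],"delta_rot": [0,0,0]},{"gripper": -1,"linear": [0,0,-0.074],"delta_rot": [0,0,0]},{"gripper": -1,"linear": [0,0,-0.074],"delta_rot": [0,0,0]},{"gripper": 1,"linear": [0,0,-0.074],"delta_rot": [0,0,0]},{"gripper": 1,"linear": [0,0,-0.074],"delta_rot": [0,0,0]},{"gripper": 1,"linear": [0,0,-0.074],"delta_rot": [0,0,0]},{"gripper": 1,"linear": [0,0,-0.074],"delta_rot": [0,0,0]}]'

```text
clock: 8.55
position: [0.4525, 0.0896, 0.0171]
ee_rot: [-0.001, 0.976, -0.216, 0.002]
contact_force: [1.1, -0.0, 5.3]
width: 0.0515
gripper_force: 37.7
```

>>> send_rows --increments '[{"gripper": 1,"linear": [0,0,0],"delta_rot": [0,0,0]},{"gripper": 1,"linear": [0,0,0],"delta_rot": [0,0,0]}]'

```text
clock: 8.75
position: [0.4525, 0.0896, 0.0171]
ee_rot: [-0.001, 0.977, -0.215, 0.002]
contact_force: [1.9, 0.2, 7.1]
width: 0.0514
gripper_force: 37.8
```

>>> send_rows --increments '[{"gripper": 1,"linear": [0,0,0.04],"delta_rot": [0,0,0]},{"gripper": 1,"linear": [0.01,0.005,0.075],"delta_rot": [0,0,0.1]},{"gripper": 1,"linear": [0.045,0.012,0.075],"delta_rot": [0,0,0.22]},{"gripper": 1,"linear": [0.08,0.02,0.07],"delta_rot": [0,0,0.34]},{"gripper": 1,"linear": [0.11,0.026,0.06],"delta_rot": [0,0,0.452]},{"gripper": 1,"linear": [0.1165,0.026,0.05],"delta_rot": [0,0,0.452]},{"gripper": 1,"linear": [0.1165,0.026,0.04],"delta_rot": [0,0,0.452]},{"gripper": 1,"linear": [0.1165,0.026,0.04],"delta_rot": [0,0,0.452]}]'

```text
clock: 9.55
position: [0.5633, 0.1152, 0.0534]
ee_rot: [0.0, 1.0, 0.009, -0.004]
contact_force: [-0.9, 0.4, -2.1]
width: 0.0513
gripper_force: 39.1
```

```bash
python3 - <<'E'
from m import *
d=cam('top'); st=get_state(); print(st['position'],st['ee_rot'])
cv2.imwrite('pics/b2.png',cv2.resize(d['pixels'][180:230,230:330],None,fx=6,fy=6,interpolation=cv2.INTER_CUBIC))
im=up(d)
k=(im.max(2)<60).astype(np.uint8)*255; m=roi(k,245,206,300,230)
c=max(blobs(m,5),key=cv2.contourArea); r=cv2.boundingRect(c); print(dn(r[:2]),dn([r[0]+r[2],r[1]+r[3]]))
z=st['position'][2]-.0171+.013
for p in ([r[0],r[1]+r[3]],[r[0]+r[2],r[1]+r[3]]): print(onz(d,dn(p),z).round(4))
E
```

```text
[0.56384285 0.11523926 0.05432895] [ 2.85273839e-04  9.99958789e-01  8.66810799e-03 -2.68396152e-03]
[258.875 205.625] [267.375 210.875]
[0.5138 0.1412 0.0502]
[0.5142 0.1187 0.0502]
```

View pics/b2.png

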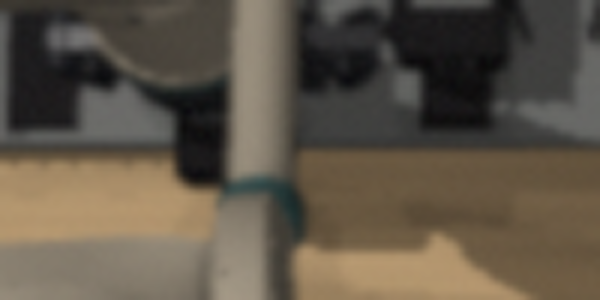

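The tail's left edge is at crop (178,183), which confirms the pack sits about 10 mm behind the TCP. I'll shift +5 mm in x and set it down.

>>> send_rows --increments '[{"gripper": 1,"linear": [0.005,0,0],"delta_rot": [0,0,0]},{"gripper": 1,"linear": [0.005,0,-0.008],"delta_rot": [0,0,0]},{"gripper": 1,"linear": [0.005,0,-0.013],"delta_rot": [0,0,0]},{"gripper": 1,"linear": [0.005,0,-0.016],"delta_rot": [0,0,0]},{"gripper": 1,"linear": [0.005,0,-0.016],"delta_rot": [0,0,0]}]'

```text
clock: 10.1
position: [0.5716, 0.1155, 0.0395]
ee_rot: [0.0, 1.0, 0.009, -0.0]
contact_force: [0.9, 0.1, -1.8]
width: 0.0517
gripper_force: 39.2
```

>>> send_rows --increments '[{"gripper": 1,"linear": [0.004,0,0],"delta_rot": [0,0,0]},{"gripper": 1,"linear": [0.008,0,0],"delta_rot": [0,0,0]},{"gripper": 1,"linear": [0.012,0,0],"delta_rot": [0,0,0]},{"gripper": 1,"linear": [0.016,0,0],"delta_rot": [0,0,0]},{"gripper": 1,"linear": [0.02,0,0],"delta_rot": [0,0,0]}]'

```text
clock: 10.6
position: [0.5923, 0.1155, 0.0397]
ee_rot: [0.0, 1.0, 0.009, 0.0]
contact_force: [0.1, -1.0, -2.2]
width: 0.0514
gripper_force: 39.2
```

>>> send_rows --increments '[{"gripper": 1,"linear": [0.004,0,-0.0005],"delta_rot": [0,0,0]},{"gripper": 1,"linear": [0.008,0,-0.0005],"delta_rot": [0,0,0]},{"gripper": 1,"linear": [0.012,0,-0.0005],"delta_rot": [0,0,0]},{"gripper": 1,"linear": [0.016,0,-0.0005],"delta_rot": [0,0,0]},{"gripper": 1,"linear": [0.019,0,-0.0005],"delta_rot": [0,0,0]},{"gripper": 1,"linear": [0.022,0,-0.0005],"delta_rot": [0,0,0]}]'

```text
clock: 11.2
position: [0.6112, 0.1148, 0.0394]
ee_rot: [0.001, 1.0, 0.009, -0.003]
contact_force: [-4.3, -1.8, 1.6]
width: 0.0513
gripper_force: 39.8
```

>>> send_rows --increments '[{"gripper": 1,"linear": [0.002,0,0],"delta_rot": [0,0,0]},{"gripper": 1,"linear": [0.004,0,0],"delta_rot": [0,0,0]},{"gripper": 1,"linear": [0.005,0,0],"delta_rot": [0,0,0]},{"gripper": 1,"linear": [0.005,0,0],"delta_rot": [0,0,0]}]'

```text
clock: 11.6
position: [0.6178, 0.1156, 0.0392]
ee_rot: [0.0, 1.0, 0.009, -0.001]
contact_force: [-5.4, -1.8, 3.4]
width: 0.0518
gripper_force: 39.8
```

>>> send_rows --increments '[{"gripper": 1,"linear": [0.002,0,0],"delta_rot": [0,0,0]},{"gripper": 1,"linear": [0.004,0,0],"delta_rot": [0,0,0]},{"gripper": 1,"linear": [0.005,0,0],"delta_rot": [0,0,0]}]'

```text
clock: 11.9
position: [0.6178, 0.1155, 0.0394]
ee_rot: [0.0, 1.0, 0.01, -0.006]
contact_force: [-16.1, -2.2, 12.8]
width: 0.0515
gripper_force: 40.7
```

>>> send_rows --increments '[{"gripper": 1,"linear": [-0.005,0,0],"delta_rot": [0,0,0]},{"gripper": 0.2,"linear": [-0.005,0,0],"delta_rot": [0,0,0]},{"gripper": -0.4,"linear": [-0.005,0,0],"delta_rot": [0,0,0]},{"gripper": -0.6,"linear": [-0.005,0,0],"delta_rot": [0,0,0]},{"gripper": -0.6,"linear": [-0.005,0,0.03],"delta_rot": [0,0,0]},{"gripper": -0.6,"linear": [-0.005,0,0.08],"delta_rot": [0,0,0]},{"gripper": -1,"linear": [-0.03,0.04,0.09],"delta_rot": [0,0,-0.1]},{"gripper": -1,"linear": [-0.06,0.08,0.09],"delta_rot": [0,0,-0.2]}]'

```text
clock: 12.7
position: [0.5683, 0.1964, 0.1328]
ee_rot: [-0.002, 0.995, -0.095, 0.005]
contact_force: [0.2, 0.3, -0.6]
width: 0.0853
gripper_force: 0.0
```

```bash
python3 - <<'E'
from m import *
d=cam('top'); print(get_state()['position'],get_state()['ee_rot'])
print(packs(d,[(185,212,235,260)]))
s=cam('side')
im=up(s); ch=im.max(2).astype(int)-im.min(2)
lab=((ch<20)&(im.max(2)>85)&(im.max(2)<150)).astype(np.uint8)*255
c=max(blobs(roi(lab,318,298,372,348),20),key=cv2.contourArea); print('slabel',onz(s,cen(c),.047).round(4))
cv2.imwrite('pics/e2s.png',cv2.resize(s['pixels'][155:345,245:395],None,fx=3,fy=3,interpolation=cv2.INTER_CUBIC))
E
```

```text
[0.55953223 0.20298125 0.13112943] [-3.57990234e-03  9.95544633e-01 -9.42195804e-02 -8.59210053e-04]
[(array([445.9, 269.3]), array([126.8, 131.1]), -1.525)]
slabel [0.4603 0.2819 0.047 ]
```

View pics/e2s.png

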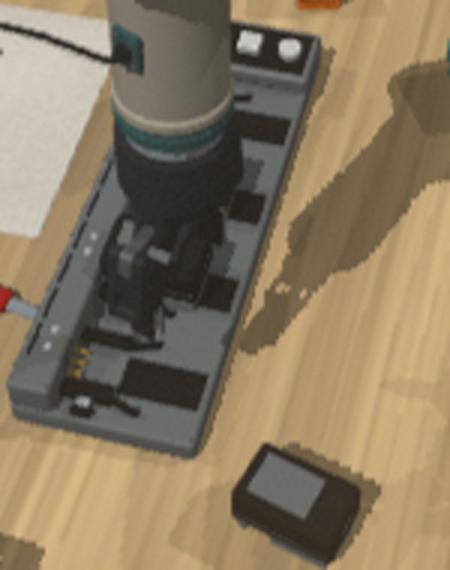

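Pack A is unmoved (crop 295,500). The gripper hides the seated packs for now, so I'll check them later.

>>> send_rows --increments '[{"gripper": -1,"linear": [-0.036,0.026,0],"delta_rot": [0,0,-0.02]},{"gripper": -1,"linear": [-0.073,0.052,-0.015],"delta_rot": [0,0,-0.04]},{"gripper": -1,"linear": [-0.109,0.0785,-0.03],"delta_rot": [0,0,-0.056]},{"gripper": -1,"linear": [-0.109,0.0785,-0.04],"delta_rot": [0,0,-0.056]},{"gripper": -1,"linear": [-0.109,0.0785,-0.04],"delta_rot": [0,0,-0.056]}]'

```text
clock: 13.3
position: [0.4546, 0.2743, 0.0882]
ee_rot: [0.0, 0.993, -0.118, -0.0]
contact_force: [-0.3, -0.1, 0.6]
width: 0.0855
gripper_force: 0.0
```

>>> send_rows --increments '[{"gripper": -1,"linear": [-0.003,0.006,-0.03],"delta_rot": [0,0,0]},{"gripper": -1,"linear": [-0.003,0.006,-0.06],"delta_rot": [0,0,0]},{"gripper": -1,"linear": [-0.003,0.006,-0.073],"delta_rot": [0,0,0]},{"gripper": -1,"linear": [-0.003,0.006,-0.073],"delta_rot": [0,0,0]},{"gripper": 1,"linear": [-0.003,0.006,-0.073],"delta_rot": [0,0,0]},{"gripper": 1,"linear": [-0.003,0.006,-0.073],"delta_rot": [0,0,0]},{"gripper": 1,"linear": [-0.003,0.006,-0.073],"delta_rot": [0,0,0]},{"gripper": 1,"linear": [-0.003,0.006,-0.073],"delta_rot": [0,0,0]}]'

```text
clock: 14.1
position: [0.4539, 0.2807, 0.0177]
ee_rot: [-0.001, 0.993, -0.119, 0.002]
contact_force: [2.6, 0.1, 4.5]
width: 0.051
gripper_force: 38.6
```

>>> send_rows --increments '[{"gripper": 1,"linear": [0,0,0],"delta_rot": [0,0,0]},{"gripper": 1,"linear": [0,0,0],"delta_rot": [0,0,0]}]'

```text
clock: 14.3
position: [0.4539, 0.2807, 0.0177]
ee_rot: [-0.001, 0.993, -0.119, 0.002]
contact_force: [2.5, -0.2, 5.8]
width: 0.0512
gripper_force: 38.9
```

>>> send_rows --increments '[{"gripper": 1,"linear": [0,0,0.04],"delta_rot": [0,0,0]},{"gripper": 1,"linear": [0.01,-0.01,0.075],"delta_rot": [0,0,0.06]},{"gripper": 1,"linear": [0.04,-0.03,0.075],"delta_rot": [0,0,0.14]},{"gripper": 1,"linear": [0.075,-0.05,0.07],"delta_rot": [0,0,0.22]},{"gripper": 1,"linear": [0.1,-0.0713,0.06],"delta_rot": [0,0,0.258]},{"gripper": 1,"linear": [0.108,-0.0713,0.05],"delta_rot": [0,0,0.258]},{"gripper": 1,"linear": [0.108,-0.0713,0.04],"delta_rot": [0,0,0.258]},{"gripper": 1,"linear": [0.108,-0.0713,0.04],"delta_rot": [0,0,0.258]}]'

```text
clock: 15.1
position: [0.5565, 0.2086, 0.0537]
ee_rot: [0.001, 1.0, 0.01, -0.004]
contact_force: [-1.8, -0.9, -2.2]
width: 0.0516
gripper_force: 39.2
```

```bash
python3 - <<'E'
from m import *
d=cam('top'); st=get_state(); print(st['position'],st['ee_rot'])
im=up(d)
k=(im.max(2)<60).astype(np.uint8)*255; m=roi(k,205,206,262,230)
c=max(blobs(m,5),key=cv2.contourArea); r=cv2.boundingRect(c); print(dn(r[:2]),dn([r[0]+r[2],r[1]+r[3]]))
z=st['position'][2]-.0177+.013
for p in ([r[0],r[1]+r[3]],[r[0]+r[2],r[1]+r[3]]): print(onz(d,dn(p),z).round(4))
s=cam('side')
cv2.imwrite('pics/e3s.png',cv2.resize(s['pixels'][155:345,245:395],None,fx=3,fy=3,interpolation=cv2.INTER_CUBIC))
E
```

```text
[0.55698966 0.20899879 0.05466162] [ 4.24457621e-04  9.99944677e-01  1.01726591e-02 -2.64199659e-03]
[227.125 205.625] [244.125 216.875]
[0.4965 0.2247 0.05  ]
[0.4973 0.1797 0.05  ]
```

View pics/e3s.png

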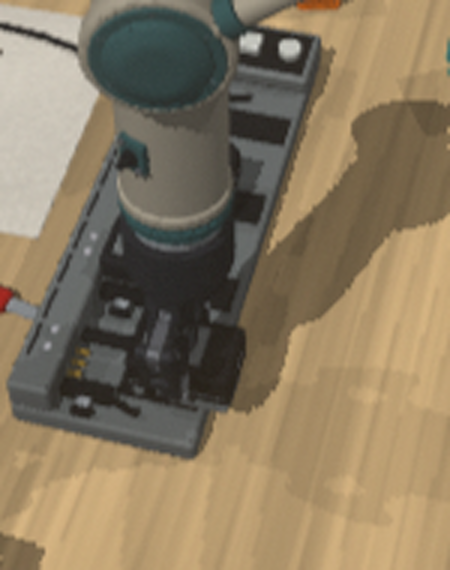

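The side view shows the pack hanging over bay 3 (crop 215,365). The top mask is polluted by shadow, so I'll rely on the grip offset. I'll set it down.

>>> send_rows --increments '[{"gripper": 1,"linear": [0.003,0,0],"delta_rot": [0,0,0]},{"gripper": 1,"linear": [0.003,0,-0.008],"delta_rot": [0,0,0]},{"gripper": 1,"linear": [0.003,0,-0.012],"delta_rot": [0,0,0]},{"gripper": 1,"linear": [0.003,0,-0.0155],"delta_rot": [0,0,0]},{"gripper": 1,"linear": [0.003,0,-0.0155],"delta_rot": [0,0,0]}]'

```text
clock: 15.7
position: [0.5625, 0.2088, 0.0402]
ee_rot: [0.0, 1.0, 0.01, -0.0]
contact_force: [-0.4, 0.2, -3.4]
width: 0.0514
gripper_force: 39.3
```

>>> send_rows --increments '[{"gripper": 1,"linear": [0.004,0,0],"delta_rot": [0,0,0]},{"gripper": 1,"linear": [0.008,0,0],"delta_rot": [0,0,0]},{"gripper": 1,"linear": [0.012,0,0],"delta_rot": [0,0,0]},{"gripper": 1,"linear": [0.016,0,0],"delta_rot": [0,0,0]},{"gripper": 1,"linear": [0.02,0,0],"delta_rot": [0,0,0]}]'

```text
clock: 16.2
position: [0.5834, 0.2087, 0.0408]
ee_rot: [0.0, 1.0, 0.01, 0.0]
contact_force: [-0.1, 0.5, -3.0]
width: 0.0517
gripper_force: 39.3
```

>>> send_rows --increments '[{"gripper": 1,"linear": [0.004,0,-0.001],"delta_rot": [0,0,0]},{"gripper": 1,"linear": [0.008,0,-0.001],"delta_rot": [0,0,0]},{"gripper": 1,"linear": [0.012,0,-0.001],"delta_rot": [0,0,0]},{"gripper": 1,"linear": [0.016,0,-0.001],"delta_rot": [0,0,0]},{"gripper": 1,"linear": [0.02,0,-0.001],"delta_rot": [0,0,0]},{"gripper": 1,"linear": [0.024,0,-0.001],"delta_rot": [0,0,0]}]'

```text
clock: 16.8
position: [0.6044, 0.2084, 0.04]
ee_rot: [0.0, 1.0, 0.01, -0.003]
contact_force: [-5.4, -1.3, 2.0]
width: 0.0513
gripper_force: 40.0
```

>>> send_rows --increments '[{"gripper": 1,"linear": [0.002,0,0],"delta_rot": [0,0,0]},{"gripper": 1,"linear": [0.004,0,0],"delta_rot": [0,0,0]},{"gripper": 1,"linear": [0.006,0,0],"delta_rot": [0,0,0]},{"gripper": 1,"linear": [0.006,0,0],"delta_rot": [0,0,0]}]'

```text
clock: 17.2
position: [0.6091, 0.2088, 0.04]
ee_rot: [0.0, 1.0, 0.01, -0.004]
contact_force: [-10.3, -0.2, 7.4]
width: 0.0512
gripper_force: 40.6
```

>>> send_rows --increments '[{"gripper": 1,"linear": [0.002,0,0],"delta_rot": [0,0,0]},{"gripper": 1,"linear": [0.004,0,0],"delta_rot": [0,0,0]},{"gripper": 1,"linear": [0.004,0,0],"delta_rot": [0,0,0]}]'

```text
clock: 17.5
position: [0.6091, 0.2087, 0.04]
ee_rot: [0.0, 1.0, 0.01, -0.008]
contact_force: [-17.6, -0.7, 12.5]
width: 0.0514
gripper_force: 41.3
```

>>> send_rows --increments '[{"gripper": 1,"linear": [-0.006,0,0],"delta_rot": [0,0,0]},{"gripper": 0.2,"linear": [-0.006,0,0],"delta_rot": [0,0,0]},{"gripper": -0.4,"linear": [-0.006,0,0],"delta_rot": [0,0,0]},{"gripper": -0.6,"linear": [-0.006,0,0],"delta_rot": [0,0,0]},{"gripper": -0.6,"linear": [-0.006,0,0.03],"delta_rot": [0,0,0]},{"gripper": -0.6,"linear": [-0.006,0,0.08],"delta_rot": [0,0,0]},{"gripper": 0,"linear": [-0.05,-0.02,0.1],"delta_rot": [0,0,0]},{"gripper": 1,"linear": [-0.1,-0.04,0.1],"delta_rot": [0,0,0]}]'

```text
clock: 18.3
position: [0.5273, 0.1714, 0.1436]
ee_rot: [-0.001, 1.0, 0.01, 0.006]
contact_force: [0.1, -0.4, -0.3]
width: 0.0401
gripper_force: 0.0
```

>>> send_rows --increments '[{"gripper": 1,"linear": [-0.04,-0.03,0],"delta_rot": [0,0,0]},{"gripper": 1,"linear": [-0.08,-0.06,0],"delta_rot": [0,0,0]},{"gripper": 1,"linear": [-0.1,-0.1,0],"delta_rot": [0,0,0]},{"gripper": 1,"linear": [-0.1,-0.14,0],"delta_rot": [0,0,0]},{"gripper": 1,"linear": [-0.1,-0.18,0],"delta_rot": [0,0,0]},{"gripper": 1,"linear": [-0.1,-0.22,0],"delta_rot": [0,0,0]},{"gripper": 1,"linear": [-0.1,-0.26,0],"delta_rot": [0,0,0]},{"gripper": 1,"linear": [-0.1,-0.3,0],"delta_rot": [0,0,0]}]'

```text
clock: 19.1
position: [0.4236, -0.1316, 0.1404]
ee_rot: [0.001, 1.0, 0.01, 0.002]
contact_force: [1.0, -0.7, -1.1]
width: -0.0
gripper_force: 0.0
```

```bash
python3 - <<'E'
from m import *
d=cam('top'); st=get_state(); print(st['position'],st['ee_rot'])
s=cam('side')
a=cv2.resize(d['pixels'][140:300,190:450],None,fx=2.3,fy=2.3,interpolation=cv2.INTER_CUBIC)
b=cv2.resize(s['pixels'][155:315,245:395],None,fx=3.4,fy=3.4,interpolation=cv2.INTER_CUBIC)
cv2.imwrite('pics/e4.png',a); cv2.imwrite('pics/e4s.png',b)
im=up(d)
w=(im.min(2)>150).astype(np.uint8)*255
for c in blobs(roi(w,355,148,388,208),15): print('key',onz(d,cen(c),.048).round(4))
ch=im.max(2).astype(int)-im.min(2)
lab=((ch<20)&(im.max(2)>85)&(im.max(2)<150)).astype(np.uint8)*255
for c in blobs(roi(lab,215,168,350,200),60): print('label',cv2.contourArea(c)/16,onz(d,cen(c),.069).round(4))
E
```

```text
[ 0.42492774 -0.13795804  0.14060354] [0.0042943  0.99994968 0.00876251 0.00232555]
key [ 0.5667 -0.158   0.048 ]
key [ 0.6046 -0.1574  0.048 ]
key [ 0.6424 -0.1567  0.048 ]
label 93.9375 [0.5535 0.0532 0.069 ]
label 84.96875 [0.5513 0.144  0.069 ]
label 104.34375 [ 0.5572 -0.038   0.069 ]
label 117.03125 [0.562  0.2322 0.069 ]
label 68.46875 [ 0.6165 -0.0739  0.069 ]
label 131.15625 [0.6126 0.0222 0.069 ]
label 148.75 [0.61   0.1144 0.069 ]
label 150.28125 [0.6082 0.2076 0.069 ]
```

View pics/e4s.png

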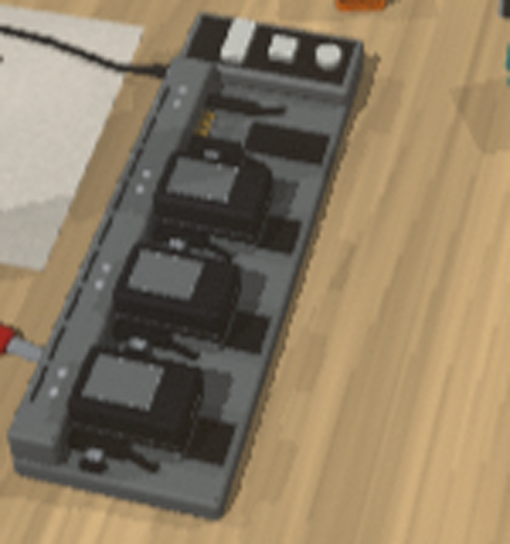

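View pics/e4.png

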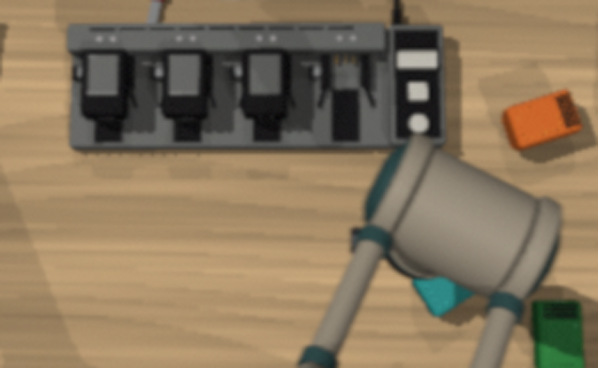

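Both views show three packs seated alike in bays 1–3 with the catch knobs out; bay 0 is empty. My last picture is a composite to check that no fourth pack was hidden behind the arm at the start.

```bash
python3 - <<'E'
from h import *
a=np.vstack([cam('top')['pixels'],cam('side')['pixels']]); cv2.imwrite('pics/all.png',cv2.resize(a,(480,600),interpolation=cv2.INTER_AREA))
E
```

```text
(no output)
```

View pics/all.png

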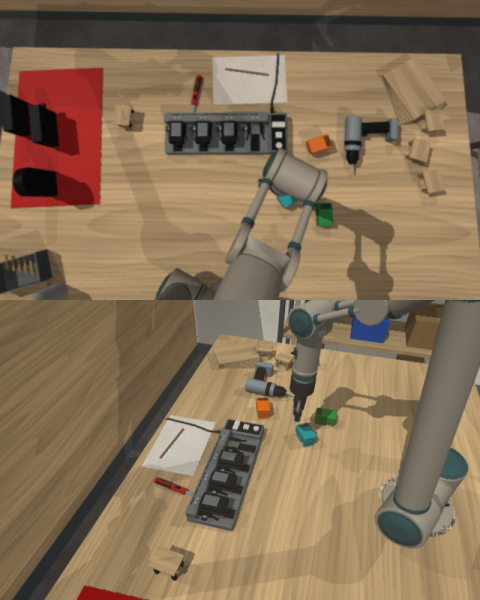

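No fourth pack appears anywhere on the bench (top half and side half both clear), and the bystanders are in place. The gripper is closed, so I'll move above the power key.

>>> send_rows --increments '[{"gripper": 1,"linear": [0.04,-0.005,-0.01],"delta_rot": [0,0,0]},{"gripper": 1,"linear": [0.08,-0.01,-0.03],"delta_rot": [0,0,0]},{"gripper": 1,"linear": [0.12,-0.015,-0.05],"delta_rot": [0,0,0]},{"gripper": 1,"linear": [0.143,-0.018,-0.07],"delta_rot": [0,0,0]},{"gripper": 1,"linear": [0.143,-0.018,-0.08],"delta_rot": [0,0,0]},{"gripper": 1,"linear": [0.143,-0.018,-0.08],"delta_rot": [0,0,0]},{"gripper": 1,"linear": [0.143,-0.018,-0.08],"delta_rot": [0,0,0]}]'

```text
clock: 20.0
position: [0.5642, -0.1458, 0.0598]
ee_rot: [-0.0, 1.0, 0.01, -0.001]
contact_force: [-0.8, 0.2, 1.1]
width: 0.0003
gripper_force: 0.0
```

>>> send_rows --increments '[{"gripper": 1,"linear": [0.003,-0.01,0],"delta_rot": [0,0,0]},{"gripper": 1,"linear": [0.003,-0.01,-0.006],"delta_rot": [0,0,0]},{"gripper": 1,"linear": [0.003,-0.01,-0.01],"delta_rot": [0,0,0]},{"gripper": 1,"linear": [0.003,-0.01,-0.013],"delta_rot": [0,0,0]},{"gripper": 1,"linear": [0.003,-0.01,-0.016],"delta_rot": [0,0,0]},{"gripper": 1,"linear": [0.003,-0.01,-0.016],"delta_rot": [0,0,0]},{"gripper": 1,"linear": [0.003,-0.01,-0.016],"delta_rot": [0,0,0]}]'

```text
clock: 20.7
position: [0.568, -0.1573, 0.0438]
ee_rot: [0.0, 1.0, 0.01, -0.0]
contact_force: [-2.1, -1.6, 4.7]
width: -0.0001
gripper_force: 1.9
```

>>> send_rows --increments '[{"gripper": 1,"linear": [0,0,-0.0015],"delta_rot": [0,0,0]},{"gripper": 1,"linear": [0,0,-0.0015],"delta_rot": [0,0,0]},{"gripper": 1,"linear": [0,0,-0.0015],"delta_rot": [0,0,0]}]'

```text
clock: 21.0
position: [0.5681, -0.1572, 0.043]
ee_rot: [0.0, 1.0, 0.01, -0.0]
contact_force: [-3.7, -1.0, 8.3]
width: 0.0001
gripper_force: 4.2
```

>>> send_rows --increments '[{"gripper": 1,"linear": [0,0,0.02],"delta_rot": [0,0,0]},{"gripper": 1,"linear": [0.015,0.0005,0.02],"delta_rot": [0,0,0]},{"gripper": 1,"linear": [0.038,0.0005,0.02],"delta_rot": [0,0,0]},{"gripper": 1,"linear": [0.038,0.0005,0.02],"delta_rot": [0,0,0]},{"gripper": 1,"linear": [0.038,0.0005,0.02],"delta_rot": [0,0,0]}]'

```text
clock: 21.5
position: [0.6061, -0.156, 0.0614]
ee_rot: [-0.0, 1.0, 0.01, -0.001]
contact_force: [-1.1, 0.0, 0.1]
width: -0.0
gripper_force: 0.0
```

Power reached full travel (8 N at z 0.043). Mode key next.

>>> send_rows --increments '[{"gripper": 1,"linear": [0,0,-0.007],"delta_rot": [0,0,0]},{"gripper": 1,"linear": [0,0,-0.012],"delta_rot": [0,0,0]},{"gripper": 1,"linear": [0,0,-0.016],"delta_rot": [0,0,0]},{"gripper": 1,"linear": [0,0,-0.0195],"delta_rot": [0,0,0]},{"gripper": 1,"linear": [0,0,-0.0195],"delta_rot": [0,0,0]},{"gripper": 1,"linear": [0,0,-0.0195],"delta_rot": [0,0,0]},{"gripper": 1,"linear": [0,0,-0.0195],"delta_rot": [0,0,0]}]'

```text
clock: 22.2
position: [0.6052, -0.1562, 0.0431]
ee_rot: [-0.0, 1.0, 0.01, -0.001]
contact_force: [-2.8, 0.5, 5.7]
width: 0.0002
gripper_force: 2.8
```

>>> send_rows --increments '[{"gripper": 1,"linear": [0,0,0.02],"delta_rot": [0,0,0]},{"gripper": 1,"linear": [0.015,0.0005,0.02],"delta_rot": [0,0,0]},{"gripper": 1,"linear": [0.038,0.0005,0.02],"delta_rot": [0,0,0]},{"gripper": 1,"linear": [0.038,0.0005,0.02],"delta_rot": [0,0,0]},{"gripper": 1,"linear": [0.038,0.0005,0.02],"delta_rot": [0,0,0]}]'

```text
clock: 22.7
position: [0.6438, -0.1559, 0.062]
ee_rot: [-0.0, 1.0, 0.01, -0.001]
contact_force: [-0.2, 0.4, -0.7]
width: 0.0002
gripper_force: 0.0
```

Mode went down to the same depth. Start key next.

>>> send_rows --increments '[{"gripper": 1,"linear": [0,0,-0.007],"delta_rot": [0,0,0]},{"gripper": 1,"linear": [0,0,-0.012],"delta_rot": [0,0,0]},{"gripper": 1,"linear": [0,0,-0.016],"delta_rot": [0,0,0]},{"gripper": 1,"linear": [0,0,-0.02],"delta_rot": [0,0,0]},{"gripper": 1,"linear": [0,0,-0.02],"delta_rot": [0,0,0]},{"gripper": 1,"linear": [0,0,-0.02],"delta_rot": [0,0,0]},{"gripper": 1,"linear": [0,0,-0.02],"delta_rot": [0,0,0]}]'

```text
clock: 23.4
position: [0.6432, -0.1558, 0.0431]
ee_rot: [-0.0, 1.0, 0.01, -0.001]
contact_force: [-2.2, 1.1, 5.0]
width: 0.0
gripper_force: 2.6
```

>>> send_rows --increments '[{"gripper": 1,"linear": [0,0,0.02],"delta_rot": [0,0,0]},{"gripper": 1,"linear": [0,0,0.06],"delta_rot": [0,0,0]},{"gripper": 1,"linear": [0,0,0.1],"delta_rot": [0,0,0]},{"gripper": 1,"linear": [-0.04,0,0.12],"delta_rot": [0,0,0]},{"gripper": 1,"linear": [-0.08,0,0.12],"delta_rot": [0,0,0]},{"gripper": 1,"linear": [-0.12,0,0.12],"delta_rot": [0,0,0]},{"gripper": 1,"linear": [-0.16,0,0.12],"delta_rot": [0,0,0]},{"gripper": 1,"linear": [-0.16,0,0.12],"delta_rot": [0,0,0]}]'

```text
clock: 24.2
position: [0.4782, -0.1545, 0.162]
ee_rot: [-0.001, 1.0, 0.009, -0.003]
contact_force: [1.7, -0.0, -0.2]
width: -0.0001
gripper_force: 0.0
```

```bash
python3 - <<'E'
from m import *
d=cam('top'); im=up(d)
w=(im.min(2)>150).astype(np.uint8)*255
for c in blobs(roi(w,355,148,388,208),15): print('key',onz(d,cen(c),.048).round(4))
ch=im.max(2).astype(int)-im.min(2)
lab=((ch<20)&(im.max(2)>85)&(im.max(2)<150)).astype(np.uint8)*255
for c in blobs(roi(lab,215,168,350,200),110): print('label',onz(d,cen(c),.069).round(4))
o=((ch<28)).astype(np.uint8)*255
for c in blobs(roi(o,180,210,350,290),60): print('dark blob',cen(c),cv2.contourArea(c)/16)
E
```

```text
key [ 0.6426 -0.1559  0.048 ]
label [ 0.5591 -0.0388  0.069 ]
label [0.5621 0.2322 0.069 ]
label [0.6124 0.0211 0.069 ]
label [0.6101 0.1144 0.069 ]
label [0.6082 0.2076 0.069 ]
dark blob [341.4344713  269.54600328] 488.8125
```

```bash
python3 -c "
from rig import sign_off; print(sign_off())"
```

```text
the job is handed in; nothing more can be done
None
```

All three packs on the bench are seated in bays 1, 2 and 3. The power, mode and start keys were then pressed in that order, the arm is clear, and the job is handed in; no verdict came back.

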